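Pass a sample bottle into the dry cabinet through its two-door hatch

ROBOT

A 6-joint arm with a two-finger parallel gripper is mounted at the origin on the work surface. World frame = base frame: x ahead of the robot, y to its left, z up, the work surface at z = 0. Lengths are in m, angles in degrees, forces in N, time in s.
With the tool pointing down it reaches from about 0.3 to 0.75 m from the base axis. Payload 8.5 kg.
Tool frame: the origin (TCP) lies on the centre line of the jaws, within the pads' length; the fingertips stand 17 mm ahead of it and the grasp point (between the pads) lies 2 mm behind it; z points along the fingers, y is the line along which they close (so a half turn about z gives the same grasp; the last joint's range is limited). The gripper opens to 85 mm and grips with 20 to 120 N. Pads are 22 mm wide; open, the fingers measure 114 mm over their backs; the gripper's body (76 mm by 85 mm) begins 54 mm behind the grasp point. The pads swing forward as they close: fully open they stand 13 mm farther back than shut.
Start: joints at [-12.336, 21.807, 74.336, -0, 83.858, -12.336], TCP at [0.55, 0, 0.248] pointing down, gripper open.
Joint ranges: [-178.18, 178.18], [-50.72, 133.34], [12.68, 142.11], [-81.47, 261.47], [9.98, 163.14], [-165.26, 165.26]. Speed limits (degrees/s): [136.94, 136.94, 180, 180, 180, 180].

INTERFACE

Orientations are given as a 3x3 rotation matrix whose columns are the frame's x, y, z axes.
In Python, from rig import env gives the robot as it stands.
- The arm moves only by the shell command python3 -m handwheel 'ROWS' [OPENING] [FORCE]. ROWS is JSON, a list that holds one entry, the list of rows, each a list of 4 numbers: the shift along the tool's x, y, z in m, then the turn about the tool's z in rad. In form: [[[x, y, z, roll], ...]]. A call has 1 to 5 rows; each row shifts and turns the commanded pose from where the row before left it, along the tool's axes as they then stand; what a row does not reach is not made up. A row lasts 1/12 s, in which the tool goes at most 41.7 mm and 7.16 degrees, less where a joint would pass 70% of its speed; a pose out of reach is approached as far as the arm can. A call is refused whole if a number of a shift passes 0.0417 or a number of a turn 0.125, either way. A call with a gripper value outside its range is refused whole. OPENING is the opening in per cent of the stroke, from 0 (shut) to 100 (fully open), set as the call begins (- or left out, the last holds). The fingers move at their own pace and stop on an object; FORCE is the grip in N (left out, the last holds). Time passes only in rows, so rows that do not move let the fingers close. It gives the time, the measured TCP pose, the force and the opening at its end, in the units of the state.
- env.observe(): the state, without advancing time (a new reading comes with each control period).
- env.get_image(name): name is "scene" or "side" or "wrist"; returns (picture, depth): 420x560x3 uint8, red, green, blue; 420x560 float32, m along the optical axis (not along the pixel's ray), 0 where there is no reading.
- env.camera_params(name): a dict with "K" (3x3 intrinsics, pixels), "rvec" (rotation vector, rad) and "tvec" (3), from world to camera coordinates, as OpenCV has them. Camera axes: x right, y down, z forward; pixel columns grow to the right and rows downward; lengths in m; the calibration is good to about 2 mm. A picture is of the moment at which its call begins: read the wrist's pose just before it. camera_params takes no time and is no camera call; for the wrist camera it gives the pose at the moment of the call.
- env.close_job(): hands the job in, once; it reports no verdict.
The state is a dict: "time_s": time; "q": joint angles; "qvel": joint speeds; "joint_efforts": joint torques, N m; "position": TCP position; "tool_rot": TCP orientation; "ft_force": force on the tool from outside, world axes, zero at the start; "wrist_torque": the same for the moment, N m; "grip_width": finger opening in m.
Only numpy, scipy, OpenCV 4.12 (cv2) and the standard library are available. Lean on these libraries where they do the work, as an engineer would, in place of code of your own. Each camera call takes 0.05 s, during which the arm holds its last target. There are 200 camera calls.

TASK

Send the amber bottle with the white cap into the dry cabinet: stand it upright inside the transfer hatch, slide the hatch's outer door (the clear lid with the blue handle) fully shut, and only then slide the inner door (orange handle) fully open, so that it can be taken from inside. The two doors must never be open together, and the amber bottle with the blue cap stays standing where it is.

Things in the scene. Friction and masses are not known exactly. Their poses are not given: they have to be found in the camera images.
- bottle_white_mid (a point): The bottle to send: small amber bottle with a WHITE cap, standing on the bench. Point on its axis half-way up, 35 mm above its underside. Body 44 mm in diameter up to 46 mm high, then a shoulder, cap 30 mm in diameter from 52 to 70 mm (its top). About 90 g.
- bottle_blue_mid (a point): A look-alike to leave alone: same amber bottle, same size, with a BLUE cap. Point on its axis half-way up, 35 mm above its underside.
- hatch_floor (a point): White open-topped chamber fixed in front of a clear-sided cabinet. Point: centre of its floor, 6 mm above the bench. x runs along both doors' slides, away from the robot (both open towards +x); y away from the cabinet. Inside 170 mm (x) by 150 mm (y), walls 6 mm thick, 74 mm high. At y -78 mm the doorway to a bay 76 mm high; the cabinet, 304 mm high, begins at y -270 mm.
- outer_handle (a point): Blue tab on the outer door, a clear lid sliding on the chamber's top. Tab 14 mm (x) by 30 mm (y); this point is on its axis, 16 mm below its top, 23 mm above the lid. In the hatch_floor frame y 0, z 104 mm; x -70 mm shut, +130 mm open (stops); starts at +100 to +130. Lid reaches from 25 mm on its -x side to 165 mm on its +x side, 164 mm wide. Slides with 1.5 N, stays put.
- inner_handle (a point): Orange tab on the inner door, an upright metal plate between chamber and cabinet bay, sliding along the hatch's x. Tab 14 mm (x) by 28 mm (y); this point is on its axis, 16 mm below its top, 24 mm above the plate. In the hatch_floor frame y -90 mm, z 104 mm; x -60 mm shut (as it starts), +60 mm open (end stops). Slides with 1.5 N, stays put.
There are look-alikes about, which are no part of the job. Leave any purple or yellow look-alike of the part that bears bottle_white_mid alone.

How it is judged:
By the outcome, as a careful person would: the job done as asked, in the order asked, and still so for the second after the job is handed in, with the robot touching nothing.
It also fails if it takes over 61 s, if anything falls off the work surface, if the arm or the gripper's body presses on something with over 40 N, if the wrist force passes 120 N, or if a joint passes its speed limit or range.

## Working session

There is one attempt and no reset: what is moved stays moved. The work goes in short steps, Python scripts to look and compute and a shell command to move; the robot and the scene stay as the last step left them, time stands still between calls to the robot, and variables do not carry over. Pictures are saved under pics/ and viewed, on a budget of 10 in all, crops included, one or two more only if the job needs it, and the job is handed in when it is done.

```bash
mkdir -p pics; ls
cat > h.py <<'E'
import numpy as np,cv2
from rig import env
def cam(n):
    p=env.camera_params(n); R=cv2.Rodrigues(np.array(p["rvec"],float))[0]
    return np.array(p["K"]),R,np.array(p["tvec"]).ravel()
def pts(n,d):
    K,R,t=cam(n); v,u=np.mgrid[:d.shape[0],:d.shape[1]]
    c=np.stack([(u-K[0,2])/K[0,0]*d,(v-K[1,2])/K[1,1]*d,d],-1)
    return (c-t)@R
def save(n,f):
    K=cam(n); im,d=env.get_image(n); cv2.imwrite(f"pics/{f}.png",im[:,:,::-1]); np.savez(f"pics/{f}.npz",im=im,P=pts(n,d),d=d); return im,d
E
python3 - <<'E'
from h import *
s=env.observe(); print(s)
for n in ["scene","side"]:
    save(n,n+"0"); print(n,cam(n))
a=cv2.imread("pics/scene0.png");
E
```

```text
pics
{'time_s': 0.0, 'q': array([-1.23341267e+01,  2.18418022e+01,  7.43861738e+01, -3.32201463e-03,
        8.38568895e+01, -1.23367084e+01]), 'qvel': array([-0.00406899, -0.06975612,  0.0757275 , -0.0467233 ,  0.07693952,
       -0.08784155]), 'joint_efforts': array([-1.00240642e-03, -4.48466885e+01, -2.31285810e+01, -2.87182611e-04,
        4.73836102e-03,  1.77242771e-05]), 'position': array([5.49726063e-01, 5.92551806e-05, 2.47695785e-01]), 'tool_rot': array([[-5.11172843e-05,  9.99998934e-01, -1.45930878e-03],
       [ 9.99999965e-01,  5.14968777e-05,  2.60082234e-04],
       [ 2.60157107e-04, -1.45929544e-03, -9.99998901e-01]]), 'ft_force': array([-0.40692038,  1.03046504, -0.02771606]), 'wrist_torque': array([ 0.02242795, -0.04077343, -0.00037291]), 'grip_width': 0.0855026791639774}
scene (array([[401.73854078,   0.        , 270.66304719],
       [  0.        , 401.73854078, 210.56724733],
       [  0.        ,   0.        ,   1.        ]]), array([[ 0.26716105,  0.9634273 , -0.02080431],
       [ 0.65434911, -0.19721696, -0.73002241],
       [-0.70742648,  0.18142027, -0.68310648]]), array([-0.155286  , -0.26207471,  1.30674518]))
side (array([[483.87800628,   0.        , 290.75490649],
       [  0.        , 483.87800628, 201.72560533],
       [  0.        ,   0.        ,   1.        ]]), array([[-0.96877992, -0.24694417, -0.02200109],
       [-0.12488682,  0.56274222, -0.81714409],
       [ 0.21416991, -0.78888514, -0.57601344]]), array([0.50433417, 0.10286386, 1.02824921]))
```

View pics/scene0.png

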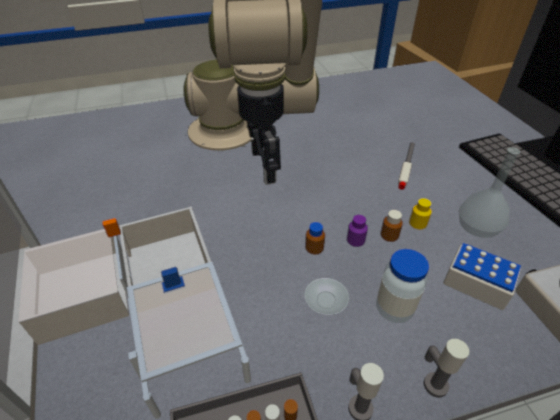

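View pics/side0.png

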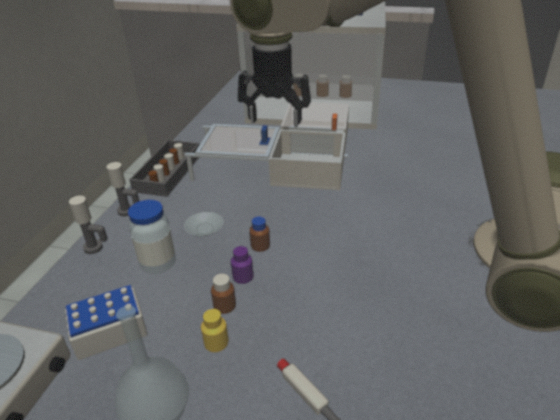

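Scene view: the white-capped amber bottle is at (393,226), blue at (316,238), purple at (358,230) and yellow at (422,213). The tray at (260,410) holds small vials. The blue tab is at (172,278) and the orange tab at (112,228). Only (393,226) is an amber bottle with a white cap standing on the bench. I'll measure it and confirm in a crop.

Run:
```python
from h import *
for f,L in [("scene0",dict(white=(384,205,404,242),blue=(305,222,328,254),btab=(160,264,186,292),otab=(102,217,122,237))),("side0",dict(white=(210,274,236,312),blue=(248,217,272,250),btab=(256,122,272,146),otab=(328,111,340,131)))]:
    z=np.load(f"pics/{f}.npz"); P=z["P"]; im=z["im"]; hsv=cv2.cvtColor(im,cv2.COLOR_RGB2HSV)
    for k,(a,b,c,d) in L.items():
        p=P[b:d,a:c].reshape(-1,3); h=hsv[b:d,a:c].reshape(-1,3).astype(int); ok=z["d"][b:d,a:c].ravel()>0
        H,S,V=h.T
        m={'white':(S<60)&(V>130)&(p[:,2]>.04),'blue':(H>100)&(H<130)&(S>150),'btab':(H>100)&(H<130)&(S>150),'otab':(H<14)&(S>170)}[k]&ok
        q=p[m]; print(f,k,len(q),np.median(q,0).round(4),np.percentile(q,3,0).round(4),np.percentile(q,97,0).round(4))
        if k in('white','blue'):
            t=q[q[:,2]>np.percentile(q[:,2],95)-.004]; print('  top',t.mean(0).round(4),np.ptp(t,0).round(3))
# chamber walls rim: height ~0.08 in scene
P=np.load("pics/scene0.npz")["P"]; P2=np.load("pics/side0.npz")["P"]
for (u,v) in [(121,247),(196,211),(208,265),(130,298),(240,346),(140,365),(185,245)]: print((u,v),P[v,u].round(4))
for (u,v) in [(276,133),(345,133),(272,160),(342,160),(310,170)]: print((u,v),P2[v,u].round(4))
a=cv2.imread("pics/scene0.png")[190:270,290:450]; b=cv2.imread("pics/scene0.png")[200:380,90:250]
cv2.imwrite("pics/c1.png",np.hstack([cv2.resize(a,None,fx=3,fy=3,interpolation=2)[:240], ][0:1]))
```

```text
scene0 white 98 [0.5781 0.2915 0.0702] [0.5649 0.2789 0.0682] [0.591  0.304  0.0722]
  top [0.5782 0.2912 0.0701] [0.028 0.028 0.005]
scene0 blue 140 [0.5697 0.1066 0.0694] [0.5538 0.0949 0.0578] [0.5788 0.1195 0.072 ]
  top [0.5657 0.1079 0.07  ] [0.029 0.027 0.005]
scene0 btab 327 [ 0.6508 -0.2059  0.1059] [ 0.6414 -0.2214  0.0864] [ 0.6546 -0.1908  0.1272]
scene0 otab 134 [ 0.4847 -0.3123  0.1099] [ 0.4766 -0.3246  0.0919] [ 0.4874 -0.3013  0.1266]
side0 white 158 [0.5751 0.2963 0.0695] [0.5625 0.2827 0.0668] [0.588  0.3081 0.0719]
  top [0.5752 0.2955 0.0696] [0.028 0.029 0.006]
side0 blue 73 [0.56   0.1156 0.0693] [0.5495 0.104  0.0646] [0.5711 0.1258 0.0721]
  top [0.561  0.1152 0.0696] [0.023 0.024 0.005]
side0 btab 1 [ 0.6407 -0.202   0.1256] [ 0.6407 -0.202   0.1256] [ 0.6407 -0.202   0.1256]
  return _methods._mean(a, axis=axis, dtype=dtype,
  ret = um.true_divide(
Traceback (most recent call last):
IndexError: index -1 is out of bounds for axis 0 with size 0
```

Run:
```python
from h import *
for f in ["scene0","side0"]:
    z=np.load(f"pics/{f}.npz"); P=z["P"]; im=z["im"]; hsv=cv2.cvtColor(im,cv2.COLOR_RGB2HSV).astype(int)
    x,y,zz=P[...,0],P[...,1],P[...,2]
    B=(x>.3)&(x<.9)&(y>-.5)&(y<-.05)
    for k,m in dict(btab=(hsv[...,0]>100)&(hsv[...,0]<130)&(hsv[...,1]>140)&(zz>.12),otab=(hsv[...,0]<16)&(hsv[...,1]>150)&(zz>.12)).items():
        q=P[m&B]; print(f,k,len(q), q.mean(0).round(4) if len(q) else '', [r for r in [cv2.minAreaRect(q[:,:2].astype(np.float32)*1000)]] if len(q) else '')
    m=B&(zz>.076)&(zz<.084)&(hsv[...,1]<60); q=P[m]; print(f,'rim',len(q),cv2.minAreaRect(q[:,:2].astype(np.float32)*1000))
    # top-down height map
    H=np.zeros((500,500,3),np.uint8); 
    b=B&(zz>.003)&(zz<.2); ii=((.9-x[b])*800).astype(int); jj=((-.05-y[b])*800).astype(int)
    col=im[b][:,::-1]; 
    for i,j,c in zip(ii,jj,col): cv2.circle(H,(499-j,i),1,c.tolist(),-1) if j<500 and i<500 else 0
    globals()[f]=H
    pur=P[(abs(y-.24)<.2)&(x>.4)&(x<.75)&(zz>.064)&(zz<.075)]
    n,l,s,c=cv2.connectedComponentsWithStats(((abs(y-.24)<.2)&(x>.4)&(x<.68)&(zz>.064)&(zz<.075)).astype(np.uint8))
    for i in range(1,n):
        if s[i,4]>30: print(c[i].round(),P[l==i].mean(0).round(4),im[l==i].mean(0).round())
c=cv2.resize(cv2.imread("pics/scene0.png")[190:270,290:450],(500,250),interpolation=2)
cv2.imwrite("pics/c1.png",np.vstack([scene0[100:450],c])[:600])
```

```text
scene0 btab 93 [ 0.648  -0.206   0.1249] [((646.8469848632812, -206.06846618652344), (12.14086627960205, 25.73641586303711), 5.553106307983398)]
scene0 otab 77 [ 0.4817 -0.313   0.125 ] [((480.55548095703125, -313.52569580078125), (16.42245101928711, 25.959339141845703), 12.093149185180664)]
scene0 rim 7733 ((647.1434936523438, -308.4326171875), (404.38525390625, 369.3293762207031), 5.751097202301025)
[424. 203.] [0.5631 0.374  0.0692] [171. 153.  13.]
[394. 215.] [0.5795 0.2901 0.0694] [173. 171. 157.]
[359. 220.] [0.5719 0.2077 0.0697] [ 95.  43. 118.]
[316. 227.] [0.5659 0.1076 0.0694] [ 29.  73. 147.]
side0 btab 5 [ 0.6395 -0.1979  0.1248] [((639.7242431640625, -197.78890991210938), (9.816873550415039, 2.4660329818725586), 86.52167510986328)]
side0 otab 8 [ 0.4739 -0.3029  0.1244] [((474.20733642578125, -304.4339599609375), (2.7444264888763428, 18.15142822265625), 10.134861946105957)]
side0 rim 2615 ((602.6876831054688, -301.4114990234375), (488.4594421386719, 359.1875305175781), 5.987370491027832)
[258. 221.] [0.5614 0.114  0.0689] [ 55.  77. 127.]
[240. 251.] [0.5664 0.2143 0.0691] [ 89.  59. 106.]
[221. 280.] [0.5748 0.2968 0.069 ] [159. 157. 147.]
[211. 316.] [0.5589 0.3809 0.0691] [160. 145.  69.]
```

View pics/c1.png

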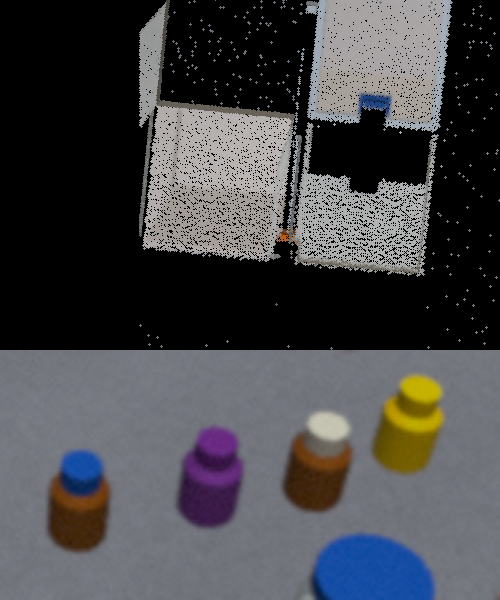

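Crop confirms it: the white-capped amber bottle is between purple and yellow. Estimates are bottle (0.577,0.293), hatch yaw +5.75° and floor centre ≈(0.529,-0.213). I'll go above the bottle and look with the wrist camera.

```bash
python3 -m handwheel '[[[0.025,0.003,0,0],[0.036,0.003,0,0],[0.038,0.003,0,0],[0.038,0.003,0,0],[0.038,0.003,0,0]]]' 100; python3 -m handwheel '[[[0.038,0.003,0,0],[0.038,0.003,0,0],[0.03,0.003,0,0],[0.012,0.003,0,0],[0,0,0,0]]]'
python3 - <<'E'
from h import *
print(env.observe()["position"])
im,d=save("wrist","w1"); z=np.load("pics/w1.npz");P=z["P"];zz=P[...,2]
m=(zz>.064)&(zz<.078); n,l,s,c=cv2.connectedComponentsWithStats(m.astype(np.uint8))
for i in range(1,n):
    if s[i,4]>60: q=P[l==i]; print(c[i].round(),s[i],q.mean(0).round(4),((q.min(0)+q.max(0))/2).round(4),im[l==i].mean(0).round())
E
```

```text
time_s: 0.52
position: [0.5647, 0.1767, 0.248]
tool_rot: [[0.0, 1.0, -0.001], [1.0, -0.0, -0.0], [-0.0, -0.001, -1.0]]
ft_force: [0.5, -0.1, -0.7]
grip_width: 0.0851
time_s: 0.93
position: [0.5766, 0.2957, 0.2473]
tool_rot: [[-0.004, 1.0, -0.001], [1.0, 0.004, 0.0], [0.0, -0.001, -1.0]]
ft_force: [-0.0, 0.1, -0.6]
grip_width: 0.0857
[0.57655571 0.29574441 0.24725264]
[529.   9.] [520   1  18  17 202] [0.7733 0.4425 0.0681] [0.7748 0.4436 0.0674] [171. 176. 171.]
[542.  33.] [534  22  18  19 201] [0.7873 0.4259 0.0679] [0.7899 0.4277 0.0673] [167. 172. 170.]
[497.  35.] [489  28  18  14 189] [0.7519 0.4245 0.0681] [0.7538 0.4246 0.0674] [174. 179. 177.]
[553.  56.] [545  47  15  16 156] [0.8001 0.4089 0.0678] [0.8008 0.4102 0.0673] [155. 159. 156.]
[511.  57.] [503  51  19  14 184] [0.766  0.4077 0.068 ] [0.7688 0.4081 0.0674] [171. 176. 173.]
[467.  59.] [459  52  18  15 172] [0.7306 0.4066 0.0682] [0.7328 0.4067 0.0672] [177. 184. 184.]
[524.  79.] [515  71  18  18 184] [0.7798 0.3912 0.0679] [0.7801 0.3913 0.0675] [166. 173. 172.]
[481.  81.] [473  74  19  14 169] [0.7447 0.3897 0.
[... 223 characters left out ...]
68 ] [209. 215.  76.]
[453. 103.] [445  97  16  13 149] [0.7234 0.372  0.0682] [0.7247 0.3725 0.0673] [185. 189. 186.]
[495. 102.] [487  96  16  13 159] [0.7586 0.373  0.0683] [0.759  0.3733 0.0676] [177. 182. 177.]
[466. 124.] [459 118  15  13 150] [0.7374 0.3552 0.0681] [0.7387 0.3552 0.0678] [178. 184. 183.]
[278. 196.] [262 180  32  33 842] [0.5767 0.2925 0.0698] [0.5766 0.292  0.0681] [207. 213. 216.]
[448. 258.] [425 243  68  43 579] [0.7367 0.2336 0.071 ] [0.7479 0.2266 0.071 ] [107. 106.  98.]
[269. 279.] [254 264  30  31 731] [0.5683 0.2107 0.0696] [0.5682 0.2094 0.0679] [114.  55. 141.]
[264. 363.] [250 353  28  20 421] [0.5635 0.1153 0.0693] [0.5624 0.1141 0.0678] [ 34.  78. 160.]
```

View pics/w1.png

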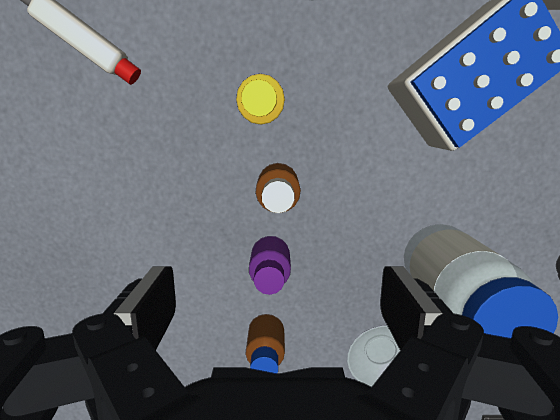

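The wrist view shows the white cap at (278,196) → (0.5767, 0.2925, 0.070), which agrees with the fixed cameras. There's clear space on both sides along x. Descending.

```bash
python3 -m handwheel '[[[-0.003,0,0.02,0],[0,0,0.036,0],[0,0,0.038,0],[0,0,0.038,0],[0,0,0.034,0]]]' 100
python3 -m handwheel '[[[0,0,0.026,0],[0,0,0.014,0],[0,0,0.006,0],[0,0,0,0],[0,0,0,0]]]'
python3 -c "
from rig import env;s=env.observe();print(s['position'],s['ft_force'])"
```

```text
time_s: 1.4
position: [0.5765, 0.2882, 0.0804]
tool_rot: [[0.002, 1.0, -0.001], [1.0, -0.002, -0.001], [-0.001, -0.001, -1.0]]
ft_force: [-0.2, 0.9, -0.4]
grip_width: 0.0855
time_s: 1.82
position: [0.5775, 0.2894, 0.0373]
tool_rot: [[0.001, 1.0, 0.001], [1.0, -0.001, 0.0], [0.0, 0.001, -1.0]]
ft_force: [0.2, 0.2, 0.7]
grip_width: 0.0852
[0.57752954 0.28938961 0.03731334] [0.22648601 0.24266939 0.70991489]
```

```bash
python3 -m handwheel '[[[0.003,0,0.004,0],[0,0,0,0]]]'
python3 -m handwheel '[[[0,0,0,0],[0,0,0,0],[0,0,0,0],[0,0,0,0],[0,0,0,0]]]' 0 40
python3 -m handwheel '[[[0,0,0,0],[0,0,0,0],[0,0,0,0],[0,0,0,0]]]'
python3 -m handwheel '[[[0,0,-0.01,0],[0,0,-0.025,0],[0,0,-0.035,0],[0,0,-0.035,0],[0,0,-0.025,0]]]'
python3 -m handwheel '[[[0,0,-0.015,0],[0,0,-0.01,0],[0,0,0,0]]]'
```

```text
time_s: 1.98
position: [0.5773, 0.2933, 0.0331]
tool_rot: [[0.0, 1.0, 0.001], [1.0, -0.0, 0.001], [0.001, 0.001, -1.0]]
ft_force: [0.0, -0.1, -0.7]
grip_width: 0.0852
time_s: 2.4
position: [0.5772, 0.2931, 0.0329]
tool_rot: [[-0.0, 1.0, 0.001], [1.0, 0.0, 0.0], [0.0, 0.001, -1.0]]
ft_force: [-0.3, -0.5, 3.9]
grip_width: 0.0429
time_s: 2.73
position: [0.5772, 0.2931, 0.0329]
tool_rot: [[-0.0, 1.0, 0.001], [1.0, 0.0, 0.0], [0.0, 0.001, -1.0]]
ft_force: [-1.3, 0.1, 5.1]
grip_width: 0.0433
time_s: 3.15
position: [0.5773, 0.2931, 0.1658]
tool_rot: [[-0.0, 1.0, 0.003], [1.0, 0.0, 0.001], [0.001, 0.003, -1.0]]
ft_force: [0.7, -0.2, -0.7]
grip_width: 0.0428
time_s: 3.4
position: [0.5774, 0.2932, 0.1895]
tool_rot: [[-0.0, 1.0, 0.003], [1.0, 0.0, 0.001], [0.001, 0.003, -1.0]]
ft_force: [0.2, 0.5, -1.8]
grip_width: 0.0427
```

```bash
python3 -m handwheel '[[[-0.02,-0.003,0,0],[-0.034,-0.003,0,0],[-0.038,-0.003,0,0],[-0.038,-0.003,0,0],[-0.038,-0.003,0,0]]]'
python3 -m handwheel '[[[-0.038,-0.003,0,0],[-0.038,-0.003,0,0],[-0.038,-0.003,0,0],[-0.038,-0.004,0,0],[-0.038,-0.004,0,0]]]'
python3 -m handwheel '[[[-0.038,-0.004,0,0],[-0.038,-0.004,0,0],[-0.034,-0.004,0,0],[-0.025,-0.004,0,0],[-0.013,0,0,0]]]'
python3 -m handwheel '[[[0,0,0,-0.05],[0,0,0,-0.05],[0,0,0,0],[0,0,0,0]]]'
python3 - <<'E'
from h import *
print(env.observe()["position"],env.observe()["tool_rot"].round(3).tolist())
for n in ["wrist","scene"]:
    im,d=save(n,n+"2"); z=np.load(f"pics/{n}2.npz");P=z["P"];zz=P[...,2]; hsv=cv2.cvtColor(im,cv2.COLOR_RGB2HSV).astype(int)
    for k,m in dict(btab=(hsv[...,0]>100)&(hsv[...,0]<130)&(hsv[...,1]>140),otab=(hsv[...,0]<16)&(hsv[...,1]>150)).items():
        q=P[m&(zz>.118)&(zz<.135)&(P[...,1]<-.1)]; print(n,k,len(q), q.mean(0).round(4) if len(q) else '',cv2.minAreaRect(q[:,:2].astype(np.float32)*1000) if len(q) else '')
E
```

```text
time_s: 3.82
position: [0.5609, 0.1235, 0.1857]
tool_rot: [[-0.001, 1.0, -0.003], [1.0, 0.001, -0.0], [-0.0, -0.003, -1.0]]
ft_force: [1.4, -0.5, -1.2]
grip_width: 0.043
time_s: 4.23
position: [0.5439, -0.0666, 0.1859]
tool_rot: [[-0.0, 1.0, -0.003], [1.0, 0.0, 0.001], [0.001, -0.003, -1.0]]
ft_force: [0.6, -1.5, -1.2]
grip_width: 0.0428
time_s: 4.65
position: [0.5278, -0.2158, 0.1857]
tool_rot: [[0.003, 1.0, -0.003], [1.0, -0.003, 0.001], [0.001, -0.003, -1.0]]
ft_force: [-0.4, 0.0, -0.4]
grip_width: 0.0426
time_s: 4.98
position: [0.5289, -0.2124, 0.1865]
tool_rot: [[-0.099, 0.995, -0.001], [0.995, 0.099, 0.001], [0.001, -0.001, -1.0]]
ft_force: [-0.7, -0.4, -0.9]
grip_width: 0.0428
[ 0.52887324 -0.21236084  0.18649143] [[-0.099, 0.995, -0.001], [0.995, 0.099, 0.001], [0.001, -0.001, -1.0]]
wrist btab 1410 [ 0.6415 -0.2036  0.1246] ((642.96240234375, -204.5380859375), (14.113022804260254, 29.49380111694336), 5.473034381866455)
wrist otab 0  
scene btab 102 [ 0.6486 -0.2058  0.1247] ((647.8284912109375, -205.94873046875), (13.73540210723877, 25.7476749420166), 9.20189094543457)
scene otab 84 [ 0.4818 -0.3131  0.1244] ((480.08056640625, -313.44781494140625), (14.160582542419434, 25.961193084716797), 7.308164119720459)
```

View pics/wrist2.png

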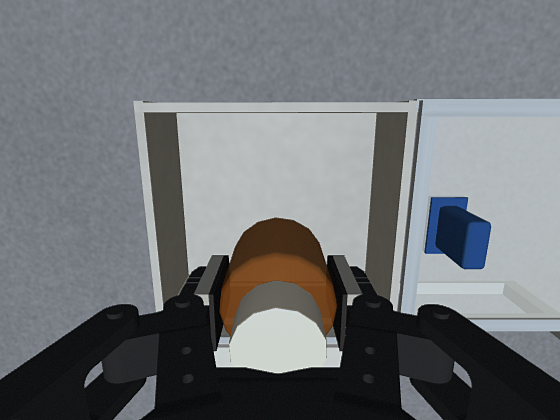

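Wrist view: the bottle is held upright, with the chamber rims at rows≈106 (+y), col≈150 (-x) and col≈411 (+x). The lid edge is right of col 418, so it is clear. Next I'll locate the walls relative to the TCP.

Run:
```python
from h import *
z=np.load("pics/wrist2.npz");P=z["P"];s=env.observe();R=s["tool_rot"];T=s["position"]
Q=(P-T)@R
rim=(P[...,2]>.076)&(P[...,2]<.084)
for name,sl in dict(yp=(slice(90,125),slice(230,330)),xm=(slice(150,200),slice(120,175)),xp=(slice(150,200),slice(395,418))).items():
    q=Q[sl][rim[sl]]; print(name,len(q),np.percentile(q,[3,50,97],axis=0).round(4).tolist())
fl=Q[130:200,200:350]; print('floor z',np.median(P[130:200,200:350,2]))
```

```text
yp 994 [[0.0712, -0.0284, 0.1057], [0.0742, 0.0015, 0.107], [0.0767, 0.0315, 0.1083]]
xm 544 [[0.0139, -0.092, 0.1057], [0.0303, -0.0884, 0.1073], [0.0457, -0.0859, 0.1102]]
xp 633 [[0.0137, 0.0836, 0.1035], [0.0303, 0.0868, 0.1068], [0.0457, 0.0902, 0.11]]
floor z 0.005872904816894197
```

```bash
python3 -m handwheel '[[[-0.004,0,0.015,0],[0,0,0.03,0],[0,0,0.03,0],[0,0,0.025,0],[0,0,0.015,0]]]'
python3 -m handwheel '[[[0,0,0.012,0],[0,0,0.007,0],[0,0,0.005,0],[0,0,0,0],[0,0,0,0]]]'
python3 -c "
from rig import env;s=env.observe();print(s['position'],s['ft_force'])"
```

```text
time_s: 5.5
position: [0.5285, -0.216, 0.0695]
tool_rot: [[-0.099, 0.995, -0.003], [0.995, 0.099, 0.002], [0.002, -0.003, -1.0]]
ft_force: [0.0, 0.1, -1.0]
grip_width: 0.0429
time_s: 5.92
position: [0.5296, -0.217, 0.0488]
tool_rot: [[-0.1, 0.995, 0.001], [0.995, 0.1, -0.0], [-0.0, 0.001, -1.0]]
ft_force: [0.5, -0.3, 0.6]
grip_width: 0.0428
[ 0.52964637 -0.21700514  0.04877992] [ 0.46204836 -0.25688735  0.60897777]
```

```bash
python3 -m handwheel '[[[0,0,0.005,0],[0,0,0.003,0],[0,0,0.001,0],[0,0,0,0],[0,0,0,0]]]'
python3 -c "
from rig import env;s=env.observe();print(s['position'],s['ft_force'])"
```

```text
time_s: 6.33
position: [0.5294, -0.217, 0.0394]
tool_rot: [[-0.1, 0.995, 0.0], [0.995, 0.1, -0.0], [-0.0, 0.0, -1.0]]
ft_force: [0.4, -0.7, -0.8]
grip_width: 0.0428
[ 0.52941436 -0.21701915  0.03941879] [ 0.38789816 -0.70735812 -0.83933504]
```

```bash
python3 -m handwheel '[[[0,0,0.001,0],[0,0,0,0],[0,0,0,0]]]'
python3 -m handwheel '[[[0,0,0,0],[0,0,0,0],[0,0,0,0],[0,0,0,0],[0,0,0,0]]]' 100
python3 -m handwheel '[[[0,0,0,0],[0,0,0,0],[0,0,0,0]]]'
python3 -m handwheel '[[[0,0,-0.01,0],[0,0,-0.025,0],[0,0,-0.035,0],[0,0,-0.035,0],[0,0,-0.03,0]]]'
python3 -m handwheel '[[[0,0,-0.025,0],[0,0,-0.02,0],[0,0,0,0]]]'
python3 - <<'E'
from h import *
s=env.observe();print(s["position"]);save("wrist","w3")
E
```

```text
time_s: 6.58
position: [0.5296, -0.2171, 0.0389]
tool_rot: [[-0.1, 0.995, 0.001], [0.995, 0.1, -0.001], [-0.001, 0.001, -1.0]]
ft_force: [-0.3, -0.1, 4.8]
grip_width: 0.043
time_s: 7.0
position: [0.5294, -0.217, 0.0382]
tool_rot: [[-0.1, 0.995, -0.0], [0.995, 0.1, 0.0], [0.0, -0.0, -1.0]]
ft_force: [0.5, 0.3, 0.1]
grip_width: 0.0854
time_s: 7.25
position: [0.5294, -0.217, 0.0383]
tool_rot: [[-0.1, 0.995, -0.0], [0.995, 0.1, 0.0], [0.0, -0.0, -1.0]]
ft_force: [0.1, 0.8, -0.4]
grip_width: 0.0853
time_s: 7.67
position: [0.5294, -0.217, 0.1765]
tool_rot: [[-0.1, 0.995, 0.002], [0.995, 0.1, -0.001], [-0.001, 0.001, -1.0]]
ft_force: [-0.1, -0.3, 0.4]
grip_width: 0.0854
time_s: 7.92
position: [0.5304, -0.2176, 0.2236]
tool_rot: [[-0.1, 0.995, 0.007], [0.995, 0.1, -0.005], [-0.005, 0.007, -1.0]]
ft_force: [-0.1, -0.6, 1.0]
grip_width: 0.0855
[ 0.53041322 -0.21756811  0.22356717]
```

View pics/w3.png

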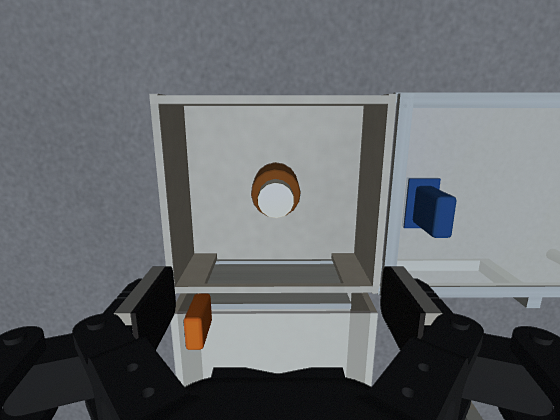

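The bottle stands upright in the chamber centre, with its cap at (275,200). The blue tab is at (435,210) and the orange tab at (198,322). Now measuring the tabs in tool axes.

Run:
```python
from h import *
z=np.load("pics/w3.npz");P=z["P"];im=z["im"];s=env.observe();R=s["tool_rot"];T=s["position"];hsv=cv2.cvtColor(im,cv2.COLOR_RGB2HSV).astype(int);zz=P[...,2]
for k,m in dict(btab=(hsv[...,0]>100)&(hsv[...,0]<130)&(hsv[...,1]>140),otab=(hsv[...,0]<16)&(hsv[...,1]>170),white=(zz>.07)&(zz<.078)&(hsv[...,1]<30)).items():
    m=m&((zz>.12) if k!='white' else True); m[:,:150]=0
    if k=='white': m[:160]=0;m[230:]=0;m[:,:240]=0;m[:,310:]=0
    q=P[m];c=np.append(cv2.minAreaRect(q[:,:2].astype(np.float32)*1000)[0],1000*q[:,2].mean())/1000
    print(k,len(q),c.round(4),q[:,2].max(),'tool delta',((c-T)@R).round(4))
print(T)
```

```text
btab 968 [ 0.5659 -0.1849  0.1461] 0.3460130315479647 tool delta [0.0288 0.0388 0.0748]
otab 606 [ 0.5001 -0.2392  0.1293] 0.3460130315479647 tool delta [-0.0186 -0.0321  0.0916]
white 990 [ 0.5288 -0.2159  0.073 ] 0.0752069296110404 tool delta [ 0.0019 -0.0014  0.1479]
[ 0.5298213  -0.21721328  0.22092793]
```

Run:
```python
from h import *
z=np.load("pics/w3.npz");P=z["P"];im=z["im"];s=env.observe();R=s["tool_rot"];T=s["position"];hsv=cv2.cvtColor(im,cv2.COLOR_RGB2HSV).astype(int);zz=P[...,2]
for k,m in dict(btab=(hsv[...,0]>100)&(hsv[...,0]<130)&(hsv[...,1]>140),otab=(hsv[...,0]<16)&(hsv[...,1]>170)).items():
    q=P[m&(zz>.12)&(zz<.135)&(z["d"]>0)];r=cv2.minAreaRect(q[:,:2].astype(np.float32)*1000);c=np.append(r[0],110)/1000
    print(k,len(q),r,np.median(q[:,2]).round(4),'tool delta',((c-T)@R).round(4))
```

```text
btab 816 ((642.139404296875, -204.125), (14.725042343139648, 29.54989242553711), 6.231925964355469) 0.1225 tool delta [0.0021 0.1126 0.1113]
otab 580 ((477.0440368652344, -311.56536865234375), (13.495081901550293, 28.25248146057129), 4.661172866821289) 0.1228 tool delta [-0.0883 -0.0624  0.111 ]
```

```bash
python3 -m handwheel '[[[0.002,0.02,0,0],[0,0.03,0,0],[0,0.03,0,0],[0,0.022,0,0],[0,0.0106,0,0]]]' 100
python3 -m handwheel '[[[0,0,0.02,0],[0,0,0.03,0],[0,0,0.03,0],[0,0,0.02,0],[0,0,0.009,0]]]'
python3 -m handwheel '[[[0,0,0,0],[0,0,0,0],[0,0,0,0]]]'
python3 -c "
from rig import env;s=env.observe();print(s['position'],s['ft_force'])"
```

```text
time_s: 8.38
position: [0.6428, -0.2029, 0.2164]
tool_rot: [[-0.101, 0.995, -0.002], [0.995, 0.101, 0.001], [0.002, -0.002, -1.0]]
ft_force: [0.7, -0.0, -0.2]
grip_width: 0.0855
time_s: 8.8
position: [0.6395, -0.2029, 0.1048]
tool_rot: [[-0.1, 0.995, -0.007], [0.995, 0.1, 0.003], [0.004, -0.006, -1.0]]
ft_force: [0.2, 0.6, -1.1]
grip_width: 0.0852
time_s: 9.05
position: [0.6418, -0.204, 0.1109]
tool_rot: [[-0.1, 0.995, 0.002], [0.995, 0.1, -0.001], [-0.001, 0.002, -1.0]]
ft_force: [0.1, -1.1, 0.2]
grip_width: 0.0855
[ 0.64180089 -0.20403542  0.11089326] [ 0.07888197 -1.08266804  0.22372654]
```

```bash
python3 -m handwheel '[[[0,0,-0.001,0],[0,0,0,0],[0,0,0,0],[0,0,0,0],[0,0,0,0]]]' 0 30
python3 -m handwheel '[[[0,0,0,0],[0,0,0,0],[0,0,0,0]]]'
python3 -m handwheel '[[[0,-0.008,0,0],[0,-0.015,0,0],[0,-0.018,0,0],[0,-0.018,0,0],[0,-0.018,0,0]]]'
python3 -m handwheel '[[[0,-0.018,0,0],[0,-0.018,0,0],[0,-0.018,0,0],[0,-0.018,0,0],[0,-0.012,0,0]]]'
python3 -c "
from rig import env;s=env.observe();print(s['position'],s['ft_force'])"
```

```text
time_s: 9.47
position: [0.6413, -0.2038, 0.1106]
tool_rot: [[-0.1, 0.995, 0.0], [0.995, 0.1, -0.0], [-0.0, 0.0, -1.0]]
ft_force: [-0.1, 0.7, 0.9]
grip_width: 0.0257
time_s: 9.72
position: [0.6414, -0.2038, 0.1106]
tool_rot: [[-0.1, 0.995, 0.001], [0.995, 0.1, -0.0], [-0.0, 0.0, -1.0]]
ft_force: [0.5, 0.6, 0.9]
grip_width: 0.0137
time_s: 10.13
position: [0.5642, -0.2115, 0.1106]
tool_rot: [[-0.1, 0.995, 0.001], [0.995, 0.1, -0.0], [-0.001, 0.001, -1.0]]
ft_force: [2.5, -0.4, 0.8]
grip_width: 0.0134
time_s: 10.55
position: [0.48, -0.2199, 0.1105]
tool_rot: [[-0.1, 0.995, 0.001], [0.995, 0.1, -0.0], [-0.0, 0.001, -1.0]]
ft_force: [2.0, 1.2, 0.7]
grip_width: 0.0135
[ 0.4800265  -0.21992647  0.11054473] [1.98494627 1.17067244 0.68893156]
```

```bash
python3 -m handwheel '[[[0,-0.01,0,0],[0,-0.006,0,0],[0,-0.003,0,0],[0,0,0,0]]]'
python3 -m handwheel '[[[0,-0.002,0,0],[0,-0.001,0,0],[0,0,0,0],[0,0,0,0]]]'
python3 -m handwheel '[[[0,-0.002,0,0],[0,-0.001,0,0],[0,0,0,0],[0,0,0,0]]]'
```

```text
time_s: 10.88
position: [0.4618, -0.2217, 0.1105]
tool_rot: [[-0.1, 0.995, -0.0], [0.995, 0.1, 0.0], [0.0, -0.0, -1.0]]
ft_force: [-0.8, 1.6, 3.6]
grip_width: 0.0135
time_s: 11.22
position: [0.4594, -0.222, 0.1105]
tool_rot: [[-0.1, 0.995, 0.0], [0.995, 0.1, -0.0], [-0.0, 0.0, -1.0]]
ft_force: [0.1, 2.7, 4.7]
grip_width: 0.0135
time_s: 11.55
position: [0.4579, -0.2222, 0.1105]
tool_rot: [[-0.1, 0.995, 0.004], [0.995, 0.1, -0.0], [-0.001, 0.004, -1.0]]
ft_force: [10.8, 3.5, 1.4]
grip_width: 0.0137
```

```bash
python3 -m handwheel '[[[0,-0.002,0,0],[0,0,0,0],[0,0,0,0]]]'
python3 -m handwheel '[[[0,0.003,0,0],[0,0,0,0]]]'
python3 -m handwheel '[[[0,0,0,0],[0,0,0,0],[0,0,0,0],[0,0,0,0],[0,0,0,0]]]' 100
python3 -m handwheel '[[[0,0,0,0],[0,0,-0.02,0],[0,0,-0.03,0],[0,0,-0.03,0],[0,0,-0.03,0]]]'
python3 -m handwheel '[[[0,0.02,-0.01,0],[0,0.03,0,0],[0,0.02,0,0],[0,0,0,0],[0,0,0,0]]]'
python3 - <<'E'
from h import *
im,d=save("wrist","w4"); z=np.load("pics/w4.npz");P=z["P"];s=env.observe();R=s["tool_rot"];T=s["position"];hsv=cv2.cvtColor(im,cv2.COLOR_RGB2HSV).astype(int);zz=P[...,2]
print(T)
for k,m in dict(btab=(hsv[...,0]>100)&(hsv[...,0]<130)&(hsv[...,1]>140),otab=(hsv[...,0]<16)&(hsv[...,1]>170)).items():
    q=P[m&(zz>.12)&(zz<.135)&(z["d"]>0)]
    if len(q)<9: print(k,len(q)); continue
    r=cv2.minAreaRect(q[:,:2].astype(np.float32)*1000);c=np.append(r[0],110)/1000
    print(k,len(q),r,np.median(q[:,2]).round(4),'tool delta',((c-T)@R).round(4))
E
```

```text
time_s: 11.8
position: [0.4578, -0.2222, 0.1105]
tool_rot: [[-0.1, 0.995, 0.009], [0.995, 0.1, -0.0], [-0.001, 0.008, -1.0]]
ft_force: [24.7, 7.4, -4.4]
grip_width: 0.0136
time_s: 11.97
position: [0.458, -0.2222, 0.1105]
tool_rot: [[-0.1, 0.995, 0.001], [0.995, 0.1, -0.0], [-0.001, 0.001, -1.0]]
ft_force: [1.6, 1.9, 5.4]
grip_width: 0.0136
time_s: 12.38
position: [0.457, -0.2222, 0.1101]
tool_rot: [[-0.1, 0.995, -0.0], [0.995, 0.1, 0.0], [0.0, -0.0, -1.0]]
ft_force: [-0.2, 0.3, -0.3]
grip_width: 0.0734
time_s: 12.8
position: [0.4569, -0.2221, 0.2216]
tool_rot: [[-0.1, 0.995, -0.001], [0.995, 0.1, 0.0], [0.0, -0.0, -1.0]]
ft_force: [-0.2, -0.1, -0.0]
grip_width: 0.085
time_s: 13.22
position: [0.527, -0.215, 0.2298]
tool_rot: [[-0.101, 0.995, -0.001], [0.995, 0.101, 0.0], [0.0, -0.001, -1.0]]
ft_force: [-0.5, 0.1, 0.5]
grip_width: 0.0859
[ 0.52640478 -0.21508612  0.22990719]
btab 837 ((458.29327392578125, -223.21266174316406), (13.672438621520996, 29.392061233520508), 4.80964994430542) 0.1254 tool delta [-0.0013 -0.0685  0.12  ]
otab 607 ((477.2401428222656, -311.51239013671875), (13.606221199035645, 27.53176498413086), 6.313196182250977) 0.1254 tool delta [-0.0911 -0.0585  0.1199]
```

View pics/w4.png

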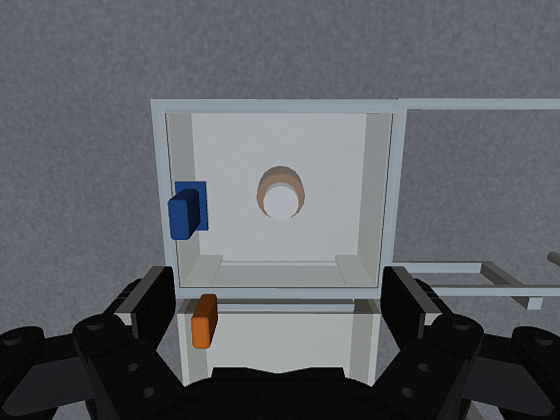

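The lid is shut over the standing bottle: the blue tab is at (0.458,-0.223), matching the shut position, and the stop was felt at 25 N. Next, the orange tab at (205,322).

```bash
python3 -m handwheel '[[[-0.015,-0.01,0,0],[-0.025,-0.016,0,0],[-0.025,-0.016,0,0],[-0.018,-0.012,0,0],[-0.008,-0.0045,0,0]]]' 100
python3 -m handwheel '[[[0,0,0,0],[0,0,0.015,0],[0,0,0.03,0],[0,0,0.03,0],[0,0,0.025,0]]]'
python3 -m handwheel '[[[0,0,0.013,0],[0,0,0.005,0],[0,0,0,0],[0,0,0,0],[0,0,0,0]]]'
python3 -c "
from rig import env;s=env.observe();print(s['position'],s['ft_force'])"
```

```text
time_s: 13.68
position: [0.4755, -0.3139, 0.2304]
tool_rot: [[-0.097, 0.995, -0.001], [0.995, 0.097, -0.0], [-0.0, -0.001, -1.0]]
ft_force: [1.2, 0.5, -0.2]
grip_width: 0.0853
time_s: 14.1
position: [0.4775, -0.3101, 0.1289]
tool_rot: [[-0.101, 0.995, -0.001], [0.995, 0.101, 0.001], [0.001, -0.0, -1.0]]
ft_force: [0.6, -0.2, -0.8]
grip_width: 0.0853
time_s: 14.52
position: [0.4782, -0.3117, 0.1136]
tool_rot: [[-0.1, 0.995, 0.002], [0.995, 0.1, -0.002], [-0.002, 0.001, -1.0]]
ft_force: [-0.3, -0.7, 0.2]
grip_width: 0.0854
[ 0.4782095  -0.31171515  0.113646  ] [-0.25233058 -0.68381617  0.24854149]
```

```bash
python3 -m handwheel '[[[0,-0.001,0.002,0],[0,0,0,0],[0,0,0,0],[0,0,0,0],[0,0,0,0]]]' 0 30
python3 -m handwheel '[[[0,0,0,0],[0,0,0,0],[0,0,0,0]]]'
python3 -m handwheel '[[[0,0.008,0,0],[0,0.014,0,0],[0,0.016,0,0],[0,0.016,0,0],[0,0.016,0,0]]]'
python3 -m handwheel '[[[0,0.016,0,0],[0,0.014,0,0],[0,0.01,0,0],[0,0.004,0,0],[0,0,0,0]]]'
python3 -c "
from rig import env;s=env.observe();print(s['position'],s['ft_force'])"
```

```text
time_s: 14.93
position: [0.4767, -0.3118, 0.1105]
tool_rot: [[-0.1, 0.995, 0.0], [0.995, 0.1, -0.0], [-0.0, 0.0, -1.0]]
ft_force: [0.9, 0.4, 0.6]
grip_width: 0.0257
time_s: 15.18
position: [0.477, -0.3117, 0.1105]
tool_rot: [[-0.1, 0.995, 0.001], [0.995, 0.1, -0.0], [-0.0, 0.001, -1.0]]
ft_force: [2.8, 0.5, 1.7]
grip_width: 0.0136
time_s: 15.6
position: [0.5471, -0.3047, 0.1105]
tool_rot: [[-0.1, 0.995, -0.001], [0.995, 0.1, -0.0], [-0.0, -0.001, -1.0]]
ft_force: [-2.9, -2.5, 3.8]
grip_width: 0.0137
time_s: 16.02
position: [0.5912, -0.3003, 0.1105]
tool_rot: [[-0.1, 0.995, 0.001], [0.995, 0.1, -0.001], [-0.001, 0.001, -1.0]]
ft_force: [1.0, -0.0, 3.7]
grip_width: 0.0137
[ 0.5911569  -0.30027658  0.11051768] [ 0.9656683  -0.01114351  3.72045136]
```

Target x≈0.5965; creeping to the stop.

```bash
python3 -m handwheel '[[[0,0.003,0,0],[0,0.002,0,0],[0,0.001,0,0],[0,0,0,0]]]'
python3 -m handwheel '[[[0,0.002,0,0],[0,0,0,0],[0,0,0,0]]]'
python3 -m handwheel '[[[0,0.001,0,0],[0,0,0,0],[0,0,0,0]]]'
```

```text
time_s: 16.35
position: [0.596, -0.2998, 0.1105]
tool_rot: [[-0.1, 0.995, 0.0], [0.995, 0.1, -0.0], [-0.0, 0.0, -1.0]]
ft_force: [-1.2, 0.5, 4.7]
grip_width: 0.014
time_s: 16.6
position: [0.5965, -0.2998, 0.1105]
tool_rot: [[-0.099, 0.995, -0.004], [0.995, 0.099, 0.0], [0.001, -0.003, -1.0]]
ft_force: [-10.1, 0.3, 7.6]
grip_width: 0.0135
time_s: 16.85
position: [0.5966, -0.2997, 0.1105]
tool_rot: [[-0.099, 0.995, -0.006], [0.995, 0.099, 0.001], [0.001, -0.006, -1.0]]
ft_force: [-15.0, 0.3, 10.2]
grip_width: 0.0138
```

Stop reached. I'll ease off, release, retreat and check.

```bash
python3 -m handwheel '[[[0,-0.002,0,0],[0,0,0,0]]]'
python3 -m handwheel '[[[0,0,0,0],[0,0,0,0],[0,0,0,0],[0,0,0,0],[0,0,0,0]]]' 100
python3 -m handwheel '[[[0,0,0,0],[0,0,-0.02,0],[0,0,-0.03,0],[0,0,-0.03,0],[0,0,-0.03,0]]]'
python3 -m handwheel '[[[0.015,-0.015,-0.01,0],[0.025,-0.025,0,0],[0.025,-0.02,0,0],[0.02,0,0,0],[0,0,0,0]]]'
python3 - <<'E'
from h import *
im,d=save("wrist","w5"); sc,_=save("scene","s5")
for n,ig in (("w5",im),("s5",sc)):
    z=np.load(f"pics/{n}.npz");P=z["P"];hsv=cv2.cvtColor(ig,cv2.COLOR_RGB2HSV).astype(int);zz=P[...,2]
    for k,m in dict(btab=(hsv[...,0]>100)&(hsv[...,0]<130)&(hsv[...,1]>140),otab=(hsv[...,0]<16)&(hsv[...,1]>150)).items():
        q=P[m&(zz>.118)&(zz<.135)&(z["d"]>0)&(P[...,1]<-.1)]
        print(n,k,len(q), (np.array(cv2.minAreaRect(q[:,:2].astype(np.float32))[0])-[.528,-.2165])@np.array([[.995,-.1],[.1,.995]]) if len(q)>9 else '')
cv2.imwrite("pics/c5.png",np.hstack([cv2.resize(im,(400,300)),cv2.resize(sc,(400,300))])[:,:,::-1])
E
```

```text
time_s: 17.02
position: [0.5964, -0.2998, 0.1105]
tool_rot: [[-0.099, 0.995, -0.001], [0.995, 0.099, 0.0], [0.0, -0.001, -1.0]]
ft_force: [-3.4, 0.1, 5.9]
grip_width: 0.0133
time_s: 17.43
position: [0.5971, -0.2995, 0.11]
tool_rot: [[-0.1, 0.995, -0.0], [0.995, 0.1, 0.0], [0.0, -0.0, -1.0]]
ft_force: [0.1, -0.2, -0.2]
grip_width: 0.0731
time_s: 17.85
position: [0.5969, -0.2995, 0.2216]
tool_rot: [[-0.1, 0.995, -0.0], [0.995, 0.1, 0.0], [0.0, -0.0, -1.0]]
ft_force: [0.5, -0.6, -0.0]
grip_width: 0.0853
time_s: 18.27
position: [0.5279, -0.218, 0.2312]
tool_rot: [[-0.102, 0.995, 0.0], [0.995, 0.102, 0.001], [0.001, 0.0, -1.0]]
ft_force: [0.0, 0.1, 0.1]
grip_width: 0.0853
w5 btab 865 [-0.0686165  -0.00145957]
w5 otab 652 [ 0.06053316 -0.09169227]
s5 btab 69 [-0.06623419 -0.00109346]
s5 otab 106 [ 0.06288528 -0.09114638]
```

View pics/c5.png

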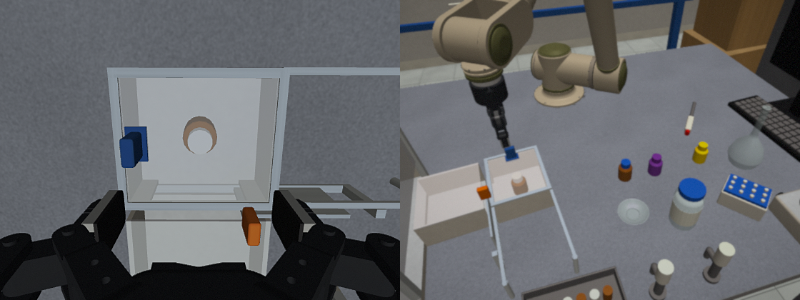

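Left (wrist): the bottle stands under the shut lid, with the orange tab at the open end. Right (scene): blue, purple and yellow bottles stand untouched. The blue tab reads 1.4 mm off the shut position, which may be arm settling, so I'll re-measure at rest.

```bash
python3 -m handwheel '[[[0,0,0,0],[0,0,0,0],[0,0,0,0],[0,0,0,0],[0,0,0,0]]]'
python3 - <<'E'
from h import *
im,d=save("wrist","w6")
z=np.load("pics/w6.npz");P=z["P"];hsv=cv2.cvtColor(im,cv2.COLOR_RGB2HSV).astype(int);zz=P[...,2]
Rh=np.array([[.995,-.1],[.1,.995]])
for k,m in dict(btab=(hsv[...,0]>100)&(hsv[...,0]<130)&(hsv[...,1]>140),otab=(hsv[...,0]<16)&(hsv[...,1]>150)).items():
    q=P[m&(zz>.118)&(zz<.135)&(z["d"]>0)&(P[...,1]<-.1)]
    print(k,(np.array(cv2.minAreaRect(q[:,:2].astype(np.float32))[0])-[.528,-.2165])@Rh)
z=np.load("pics/s5.npz");y=np.load("pics/scene0.npz");z2=np.load("pics/scene2.npz")
for n,q in (("before",z2),("after",z)):
    P=q["P"];hsv=cv2.cvtColor(q["im"],cv2.COLOR_RGB2HSV).astype(int)
    m=(abs(P[...,2]-.07)<.004)&(abs(P[...,0]-.565)<.03)&(abs(P[...,1]-.11)<.03); print(n,"bluecap",P[m].mean(0).round(4))
E
```

```text
time_s: 18.78
position: [0.529, -0.2214, 0.2301]
tool_rot: [[-0.099, 0.995, -0.0], [0.995, 0.099, 0.0], [0.0, -0.0, -1.0]]
ft_force: [0.0, -0.4, 0.3]
grip_width: 0.0855
btab [-0.06929137  0.00057448]
otab [ 0.05966366 -0.08943111]
before bluecap [0.5651 0.1081 0.0699]
after bluecap [0.5652 0.108  0.0698]
```

Doors read -69.3 and +59.7 mm, both at their stops within measuring error. The blue-capped bottle hasn't moved and the arm is clear, so I'm handing in.

```bash
python3 -c "
from rig import env;env.close_job()"
```

```text
the job is handed in; nothing more can be done
```

The white-capped amber bottle is standing upright in the middle of the hatch, with the outer door shut and the inner door open. I closed the outer door before moving the inner one, so the two were never open together. I handed the job in at about 19 s with the arm clear of everything.

**Last checks:**
- **Outer door:** it was pushed against its stop with about 25 N. The blue tab reads -69.3 mm against a nominal -70.
- **Inner door:** it was pushed against its stop with about 15 N. The orange tab reads +59.7 mm against a nominal +60.
- **Bottles:** the sent bottle is seen upright through the lid, and the blue-capped bottle is within 0.1 mm of where it was.

**Where readings disagreed:** while the arm was still settling, the blue tab read -68.6 mm on the wrist camera and -66.2 mm on the scene camera. Measured again at rest with the wrist camera, it agreed with the stop. The fixed cameras differed from each other by up to about 8 mm, so I used the wrist camera for the grasps.

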